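# Set up the measuring fixtures

### The arm

A 6-joint arm with a two-finger parallel gripper is mounted at the origin on the work surface. World frame = base frame: x ahead of the robot, y to its left, z up, the work surface at z = 0. Lengths are in m, angles in rad, forces in N, time in s.
With the tool pointing down it reaches from about 0.35 to 0.85 m from the base axis. Payload 8.1 kg.
Tool frame: the origin (TCP) lies on the centre line of the jaws, within the pads' length; the fingertips stand 14 mm ahead of it and the grasp point (between the pads) lies 5 mm behind it (manip.tip_extent is the distance from the TCP to the fingertips, in m); z points along the fingers, y is the line along which they close (so a half turn about z gives the same grasp; the last joint's range is limited). The gripper opens to 93 mm and grips with 3 to 60 N. Pads are 15 mm wide; open, the fingers measure 128 mm over their backs; the gripper's body (75 mm by 188 mm) begins 65 mm behind the grasp point.
Start: joints at [-1.23, 0.13, 1.488, -0, 1.523, -0.085], TCP at [0.248, -0.546, 0.233] pointing down, gripper open.
Joint ranges: [-2.96, 2.96], [-0.89, 2.26], [0.02, 2.5], [-1.34, 4.48], [0, 2.73], [-2.66, 2.66]. Speed limits (rad/s): [2.39, 2.39, 2.79, 3.14, 3.14, 3.14].

### API

Orientations are given as a unit quaternion [x, y, z, w].
In Python, from station import status, viewer, manip gives the robot as it stands.
- The arm moves only by the shell command python3 -m crank 'ROWS' [FORCE]. ROWS is JSON, a list of rows, each an object with "translation": the shift along the tool's x, y, z in cm, a list of three; "turn": the turn, a rotation vector about the tool's x, y, z in rad, a list of three; "jaw": the finger opening in cm, from 0 to 9.3. In form: [{"translation": [x, y, z], "turn": [rx, ry, rz], "jaw": jaw}, ...]. A call has 1 to 12 rows; each row shifts and turns the commanded pose from where the row before left it, along the tool's axes as they then stand; what a row does not reach is not made up. A row lasts 1/8 s, in which the tool goes at most 62.5 mm and 10.7 degrees, less where a joint would pass 70% of its speed; a pose out of reach is approached as far as the arm can. A call is refused whole if a number of a shift passes 6.25 or a number of a turn 0.188, either way. A call with a gripper value outside its range is refused whole. The fingers move at their own pace and stop on an object; FORCE is the grip in N (left out, the last holds). Time passes only in rows, so rows that do not move let the fingers close. It gives the time, the measured TCP pose, the force, the opening and the grip force at its end, in the units of the state.
- status.get_state(): the state, without advancing time (a new reading comes with each control period).
- viewer.capture(name): name is "scene" or "top" or "wrist"; returns the picture (400x640x3 uint8, red, green, blue); there is no depth.
- viewer.calibration(name): a dict with "fx", "fy", "cx", "cy" (pixels), "pose" (4x4, takes a point from camera to world coordinates). Camera axes: x right, y up, looking along -z (the intrinsics and any distortion apply to the point x, -y, -z); pixel columns grow to the right and rows downward; lengths in m; the calibration is good to about 2 mm. The wrist camera is an equidistant fisheye: a pixel r from the principal point sees the ray r / f radians off the axis. A picture is of the moment at which its call begins: read the wrist's pose just before it. calibration takes no time and is no camera call; for the wrist camera it gives the pose at the moment of the call.
- manip.sign_off(): hands the job in; it is judged then, once.
The state is a dict: "t": time; "joint_positions": joint angles; "dq": joint speeds; "joint_efforts": joint torques, N m; "tcp_pos": TCP position; "eef_rot": TCP orientation; "ft_force": force on the tool from outside, world axes, zero at the start; "ft_torque": the same for the moment, N m; "gripper_width": finger opening in m; "finger_force": force on a finger pad.
Only numpy, scipy, OpenCV 4.12 (cv2) and the standard library are available. Lean on these libraries where they do the work, as an engineer would, in place of code of your own. Each camera call takes 0.05 s, during which the arm holds its last target. There are 200 camera calls.

### The job

On the fixture with the red pad build a stack, from the bottom up: the blue flange, the steel spacer ring, the black lens barrel with its lens up, each centred on what is below. On the fixture with the white pad lay the brass setting ring, centred, with the orange-handled plug gauge standing in its bore, foot down on the pad. Set the parts down gently, without dropping them, and leave the white calibration sphere where it stands.

Things in the scene. Friction and masses are not known exactly. Their poses are not given: they have to be found in the camera images.
- red_pad_top (a point): Centre of the top face of the red pad, 20 mm above the table. The fixture is bolted down: a dark round plate, 100 mm in diameter and 10 mm thick, on it a raised flat round red pad, 70 mm in diameter and 10 mm high. z points up.
- white_pad_top (a point): Centre of the top face of the white pad, 20 mm above the table. A bolted-down fixture of the same shape and sizes as the other, with a white pad.
- flange_mid (a point): Centre (half-way up) of the blue anodised flange: a loose solid disc, 62 mm in diameter, 28 mm high, about 0.2 kg, flat top and bottom, dark band around it, six steel screw heads around a painted dark centre on its top (no hole). It stands flat on the table at the start; z points up along its axis.
- spacer_mid (a point): Centre (half-way up, in the middle of the bore) of the bare steel spacer ring: loose, outer diameter 52 mm, bore 24 mm, 26 mm high, about 0.3 kg. It lies flat on the table at the start, axis (z) up.
- barrel_mid (a point): Centre (half-way up) of the black lens barrel: a loose plain cylinder, 44 mm in diameter, 70 mm high, about 0.16 kg, grey rings around it, a violet and blue lens in its top face. It stands upright on the table at the start, lens up; z points up along its axis.
- ring_mid (a point): Centre (half-way up, in the middle of the bore) of the brass setting ring: loose, outer diameter 64 mm, bore 44 mm, 24 mm high, about 0.33 kg. It lies flat on the table at the start, axis (z) up.
- plug_mid (a point): Centre (half-way up) of the plug gauge: loose, 80 mm high, about 0.2 kg; its lower 36 mm is a steel foot 28 mm in diameter, its upper 44 mm an orange handle 22 mm in diameter. It stands upright on the table at the start, handle up; z points up along its axis.
- cal_sphere: The calibration sphere, to be left alone: a white 25 mm ball on a thin stem on a round dark foot 52 mm in diameter, 71 mm high in all, loose on the table. Origin at the centre of the foot's underside, z up.
Not all that is in view belongs to the job. What is shaped like the part that bears plug_mid but purple is not meant.

How it is judged:
By the outcome, as a careful person would: the job done as asked, in the order asked, and still so for the second after the job is handed in, with the robot touching nothing.
It also fails if it takes over 138 s, if anything falls off the work surface, if the arm or the gripper's body presses on something with over 40 N, if the wrist force passes 120 N, or if a joint passes its speed limit or range.

## Working session

There is one attempt and no reset: what is moved stays moved. The work goes in short steps, Python scripts to look and compute and a shell command to move; the robot and the scene stay as the last step left them, time stands still between calls to the robot, and variables do not carry over. Pictures are saved under pics/ and viewed, at most 17 in all, crops included, and the job is handed in when it is done.

```bash
mkdir -p pics; ls; python3 - <<'E'
from station import status, viewer, manip
import cv2, numpy as np
np.set_printoptions(precision=4,suppress=True)
for n in ("scene","top"):
    im=viewer.capture(n); cv2.imwrite(f"pics/{n}0.png",im[:,:,::-1])
    print(n,viewer.calibration(n))
s=status.get_state(); print(s["t"],s["tcp_pos"],s["eef_rot"],manip.tip_extent,s["gripper_width"])
print(viewer.calibration("wrist"))
E
```

```text
pics
scene {'fx': 405.3317074948672, 'fy': 405.3317074948672, 'cx': 323.5300101839211, 'cy': 195.74619744848889, 'pose': array([[-0.5055, -0.5974,  0.6225,  1.0934],
       [ 0.8628, -0.3439,  0.3706,  0.3161],
       [-0.0074,  0.7245,  0.6893,  0.6856],
       [ 0.    ,  0.    ,  0.    ,  1.    ]])}
top {'fx': 387.6897534316097, 'fy': 387.6897534316097, 'cx': 318.1294451467446, 'cy': 203.2438513399867, 'pose': array([[ 0.013 ,  0.9896, -0.1436,  0.4066],
       [-0.9997,  0.0156,  0.0168, -0.003 ],
       [ 0.0188,  0.1433,  0.9895,  0.9665],
       [ 0.    ,  0.    ,  0.    ,  1.    ]])}
0.1 [ 0.2477 -0.546   0.2317] [ 0.9774  0.2113 -0.0001 -0.0008] 0.014 0.09275360988297231
{'fx': 309.70691628693146, 'fy': 309.70691628693146, 'cx': 318.65446641630933, 'cy': 199.53030484345348, 'pose': array([[ 0.4138,  0.8699,  0.2684,  0.3231],
       [-0.9104,  0.3957,  0.1209, -0.512 ],
       [-0.001 , -0.2944,  0.9557,  0.3832],
       [ 0.    ,  0.    ,  0.    ,  1.    ]])}
```

View pics/scene0.png

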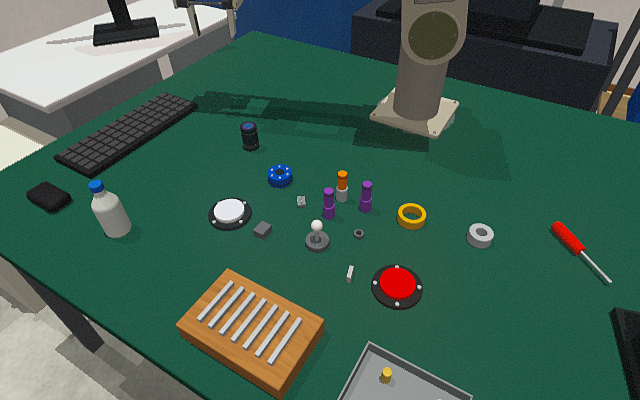

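View pics/top0.png

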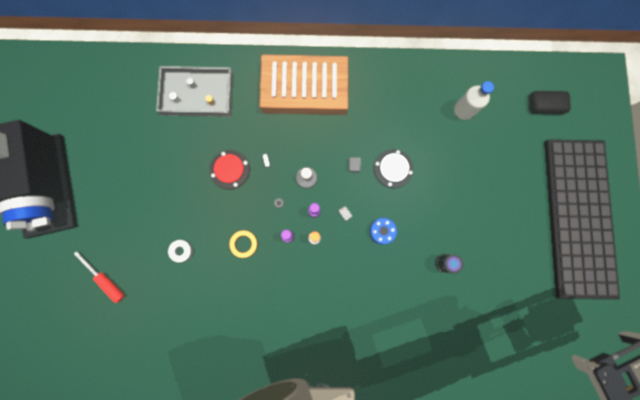

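The scene view shows all the parts. In the top view they are approximately at: red pad (229,169), white pad (394,168), sphere (306,176), flange (383,231), spacer (179,250), brass ring (243,244), orange plug (314,238) with purple lookalikes at (314,210) and (287,236), and barrel (451,264). I'll refine these with colour masks.

```bash
cat > h.py <<'E'
import numpy as np, cv2
from scipy.spatial.transform import Rotation as R
from station import status, viewer, manip
np.set_printoptions(precision=4,suppress=True)
def ray(c,name,u,v):
    x,y=(u-c["cx"])/c["fx"],(v-c["cy"])/c["fy"]
    if name=="wrist":
        r=np.hypot(x,y); d=np.array([x/r*np.sin(r),y/r*np.sin(r),np.cos(r)]) if r>0 else np.array([0,0,1.])
    else: d=np.array([x,y,1.])
    return c["pose"][:3,:3]@(d*[1,-1,-1])
def p2w(c,name,u,v,z):
    d=ray(c,name,u,v); o=c["pose"][:3,3]
    return o+d*(z-o[2])/d[2]
def w2p(c,name,p):
    q=(c["pose"][:3,:3].T@(np.asarray(p)-c["pose"][:3,3]))*[1,-1,-1]
    if name=="wrist":
        r=np.hypot(q[0],q[1]); th=np.arctan2(r,q[2]); q=np.array([q[0]/r*th,q[1]/r*th,1])
    return np.array([c["cx"]+c["fx"]*q[0]/q[2],c["cy"]+c["fy"]*q[1]/q[2]])
def circ(c,name,p,r,n=48):
    return np.array([w2p(c,name,np.add(p,[r*np.cos(a),r*np.sin(a),0])) for a in np.linspace(0,2*np.pi,n)])
E
python3 - <<'E'
from h import *
im=cv2.imread("pics/top0.png"); c=viewer.calibration("top")
P={"red":(229,168.5,.02,.035),"white":(394.5,168,.02,.035),"flange":(383.5,230.5,.028,.031),"spacer":(179,250.5,.026,.026),"ring":(243,244,.024,.032),"plug":(314.5,238,.08,.011),"barrel":(453,264,.07,.022),"sph":(306.5,173.5,.058,.0125)}
S=4;x0,y0,=160,140
big=cv2.resize(im[140:280,160:480],None,fx=S,fy=S,interpolation=cv2.INTER_CUBIC)
for k,(u,v,z,r) in P.items():
    w=p2w(c,"top",u,v,z); print(k,w,np.hypot(w[0],w[1]))
    for zz in (z,0):
        q=(circ(c,"top",[w[0],w[1],zz],r)-[x0,y0]+.5)*S
        if zz or k in("barrel",): cv2.polylines(big,[q.astype(int)],True,(0,255,0) if zz else (255,255,0),1)
L=big[:,:640];Rr=big[:,640:]
cv2.imwrite("pics/crop1.png",np.vstack([L,Rr])[:, :]) if 0 else None
cv2.imwrite("pics/crop1.png",cv2.resize(np.vstack([L[60:],Rr[60:]]),(640,1000))[:,:]) if 0 else None
def g(k):
    u,v=P[k][:2]; u=int((u-x0)*S);v=int((v-y0)*S); b=cv2.copyMakeBorder(big,100,100,100,100,0); return b[v:v+200,u:u+200]
ks=list(P); cv2.imwrite("pics/crop1.png",np.vstack([np.hstack([g(k) for k in ks[:4]]),np.hstack([g(k) for k in ks[4:]])]))
E
```

```text
red [0.6277 0.204  0.02  ] 0.6600524194119423
white [ 0.6363 -0.2095  0.02  ] 0.669872464255728
flange [ 0.4783 -0.1786  0.028 ] 0.5105512463616931
spacer [0.4235 0.3126 0.026 ] 0.5263685730517766
ring [0.4411 0.1609 0.024 ] 0.4695878088770353
plug [ 0.4549 -0.0108  0.08  ] 0.45506555966099754
barrel [ 0.4003 -0.3302  0.07  ] 0.5189377720391716
sph [0.6099 0.0104 0.058 ] 0.6099396890735349
```

View pics/crop1.png

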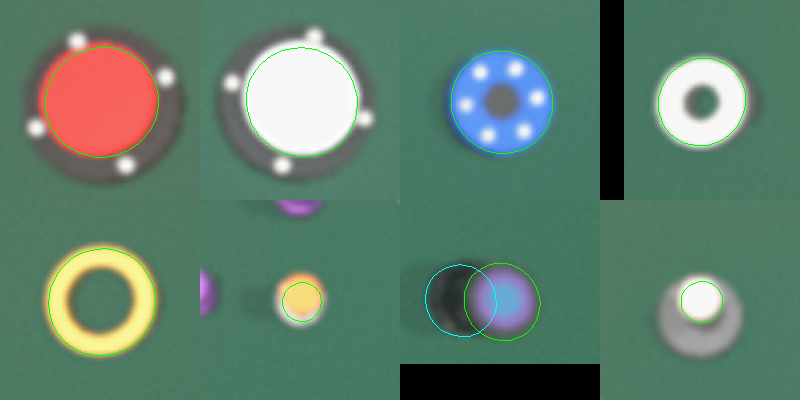

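The overlays agree with the given sizes to about 2 mm; the pads need a shift of about −0.75 px. I'll align the tool yaw with the world axes and go over the flange.

```bash
python3 -m crank '[{"translation":[0,0,0],"turn":[0,0,0.142],"jaw":9.3},{"translation":[0,0,0],"turn":[0,0,0.142],"jaw":9.3},{"translation":[0,0,0],"turn":[0,0,0.142],"jaw":9.3},{"translation":[2.5,-4.1,0],"turn":[0,0,0],"jaw":9.3},{"translation":[2.5,-4.1,0],"turn":[0,0,0],"jaw":9.3},{"translation":[2.5,-4.1,0],"turn":[0,0,0],"jaw":9.3},{"translation":[2.5,-4.1,0],"turn":[0,0,0],"jaw":9.3},{"translation":[2.5,-4.1,0],"turn":[0,0,0],"jaw":9.3},{"translation":[2.5,-4.1,1],"turn":[0,0,0],"jaw":9.3},{"translation":[2.5,-4.1,2],"turn":[0,0,0],"jaw":9.3},{"translation":[2.5,-4.1,2],"turn":[0,0,0],"jaw":9.3},{"translation":[2.5,-4.1,2],"turn":[0,0,0],"jaw":9.3}]'
cat >> h.py <<'E'
def go(x,y,z):
    s=status.get_state(); r=R.from_quat(s["eef_rot"])
    print("t",s["t"],"tcp",s["tcp_pos"],"shift cm",r.inv().apply(np.subtract([x,y,z],s["tcp_pos"]))*100,
      "turn",(r.inv()*R.from_quat([1,0,0,0])).as_rotvec(),"w",s["gripper_width"],"F",s["ft_force"],s["finger_force"])
def look(name,out,circles):
    c=viewer.calibration("wrist") if name=="wrist" else viewer.calibration(name)
    im=viewer.capture(name)[:,:,::-1].copy(); cv2.imwrite(f"pics/{out}_raw.png",im)
    np.save(f"pics/{out}_pose.npy",c,allow_pickle=True)
    for p,r in circles: cv2.polylines(im,[np.round(circ(c,name,p,r)).astype(int)],True,(0,255,0),1)
    cv2.imwrite(f"pics/{out}.png",im); return c
E
python3 - <<'E'
from h import *
go(.478,-.179,.16)
look("wrist","w1",[((.478,-.179,.028),.031),((.636,-.2095,.02),.035),((.4003,-.33,.07),.022),((.455,-.011,.08),.011)])
E
```

```text
t: 1.6
tcp_pos: [0.4734, -0.1759, 0.1618]
eef_rot: [1.0, -0.0, -0.0, -0.0]
ft_force: [-0.1, -0.0, -0.1]
gripper_width: 0.0928
finger_force: 0.0
t 1.6 tcp [ 0.4734 -0.1759  0.1618] shift cm [0.4637 0.3077 0.1807] turn [-0.      0.0001 -0.0003] w 0.09282725635028675 F [-0.1453 -0.0168 -0.134 ] 0.0
```

View pics/w1.png

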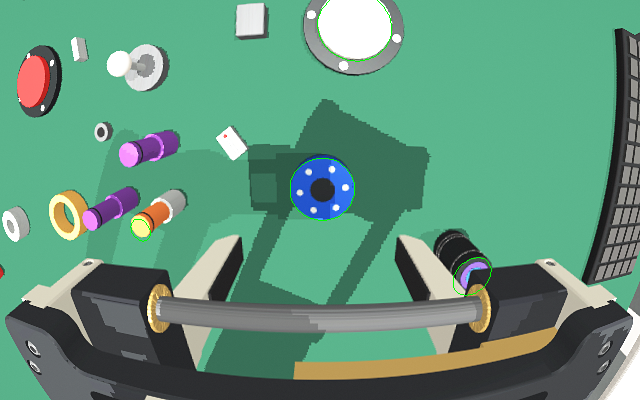

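The wrist view shows the flange at (322,188), the white pad at (354,22) and the plug handle top at (142,226). The overlays fall within 1–2 px. I'll refine the flange and both pads with colour masks.

```bash
cat >> h.py <<'E'
def blob(out,name,lo,hi,near,z,rmax=60,r=None,hull=True):
    """hsv-mask blob nearest to a pixel -> circle centre on plane z (least squares on its contour), radius"""
    from scipy.optimize import least_squares
    c=np.load(f"pics/{out}_pose.npy",allow_pickle=True).item()
    hsv=cv2.cvtColor(cv2.imread(f"pics/{out}_raw.png"),cv2.COLOR_BGR2HSV)
    m=cv2.inRange(hsv,np.array(lo),np.array(hi)); w=np.zeros_like(m); cv2.circle(w,tuple(near),rmax,255,-1); m&=w
    cs=max(cv2.findContours(m,cv2.RETR_EXTERNAL,cv2.CHAIN_APPROX_NONE)[0],key=cv2.contourArea)
    k=cs[:,0,:]; k=k[(k[:,0]>1)&(k[:,0]<638)&(k[:,1]>1)&(k[:,1]<398)]
    p=np.array([p2w(c,name,u,v,z)[:2] for u,v in k])
    f=least_squares(lambda q:np.hypot(*(p-q[:2]).T)-(r or q[2]),[*p.mean(0),.03],loss="soft_l1",f_scale=.001)
    print(name,near,"centre",f.x[:2],"radius",r or f.x[2],"rms",np.sqrt(np.mean(f.fun**2)),"pix",k.min(0),k.max(0)); return f.x
E
python3 - <<'E'
from h import *
blob("w1","wrist",(0,0,0),(179,255,70),(322,190),.028,20)
blob("w1","wrist",(100,120,90),(130,255,255),(322,188),.028,40)
blob("w1","wrist",(0,0,225),(179,25,255),(354,22),.02,45)
blob("w1","wrist",(0,150,150),(8,255,255),(34,80),.02,40)
blob("w1","wrist",(15,80,100),(30,255,255),(68,212),.024,40)
blob("w1","wrist",(5,80,100),(15,255,255),(142,226),.08,16)
E
```

```text
wrist (322, 190) centre [ 0.4779 -0.1792] radius 0.010808947549609517 rms 0.00028555148322668674 pix [311 179] [333 201]
wrist (322, 188) centre [ 0.4796 -0.1792] radius 0.03112261620458369 rms 0.0006948113644913175 pix [290 154] [354 219]
wrist (354, 22) centre [ 0.6383 -0.2099] radius 0.034595766359288245 rms 0.00030354041410495246 pix [318   2] [391  58]
wrist (34, 80) centre [0.627  0.1954] radius 0.033082835392836386 rms 0.0036021932750530342 pix [29 55] [ 49 107]
wrist (68, 212) centre [0.4458 0.1507] radius 0.030813192762561465 rms 0.006713030122917298 pix [ 54 190] [ 87 239]
wrist (142, 226) centre [ 0.4634 -0.0209] radius 0.009467912842689994 rms 0.0028571073182621183 pix [136 211] [157 234]
```

```bash
python3 -m crank '[{"translation":[0.46,0.31,3],"turn":[0,0,0],"jaw":9.3},{"translation":[0,0,4],"turn":[0,0,0],"jaw":9.3},{"translation":[0,0,4],"turn":[0,0,0],"jaw":9.3},{"translation":[0,0,2.4],"turn":[0,0,0],"jaw":9.3},{"translation":[0,0,1],"turn":[0,0,0],"jaw":9.3},{"translation":[0,0,0],"turn":[0,0,0],"jaw":9.3},{"translation":[0,0,0],"turn":[0,0,0],"jaw":7},{"translation":[0,0,0],"turn":[0,0,0],"jaw":5.5},{"translation":[0,0,0],"turn":[0,0,0],"jaw":5.5},{"translation":[0,0,0],"turn":[0,0,0],"jaw":5.5},{"translation":[0,0,0],"turn":[0,0,0],"jaw":5.5},{"translation":[0,0,0],"turn":[0,0,0],"jaw":5.5}]' 25; python3 -c "
from h import *
go(.6255,.202,.12)"
```

```text
t: 3.15
tcp_pos: [0.4779, -0.1806, 0.0192]
eef_rot: [1.0, -0.0, 0.0, 0.0]
ft_force: [-0.9, 1.6, 5.4]
gripper_width: 0.0617
finger_force: 25.0
t 3.15 tcp [ 0.4779 -0.1806  0.0192] shift cm [ 14.7593 -38.2633 -10.0776] turn [ 0.0002 -0.0007 -0.0001] w 0.06167580895207653 F [-0.8997  1.5596  5.3697] 25.000877380371094
```

```bash
python3 -m crank '[{"translation":[0,0,-2],"turn":[0,0,0],"jaw":5.5},{"translation":[0,0,-5],"turn":[0,0,0],"jaw":5.5},{"translation":[0,0,-5],"turn":[0,0,0],"jaw":5.5},{"translation":[0,0,-2],"turn":[0,0,0],"jaw":5.5},{"translation":[1,-3,0],"turn":[0,0,0],"jaw":5.5},{"translation":[1,-5,0],"turn":[0,0,0],"jaw":5.5},{"translation":[1.5,-6,0],"turn":[0,0,0],"jaw":5.5},{"translation":[1.5,-6,0],"turn":[0,0,0],"jaw":5.5},{"translation":[1.5,-6,0],"turn":[0,0,0],"jaw":5.5},{"translation":[1,-6,0],"turn":[0,0,0],"jaw":5.5},{"translation":[1,-4,0],"turn":[0,0,0],"jaw":5.5},{"translation":[0.2,-2.3,0],"turn":[0,0,0],"jaw":5.5}]'; python3 - <<'E'
from h import *
look("wrist","w2",[((.6265,.202,.02),.035),((.4235,.3126,.026),.026),((.4235,.3126,.026),.012),((.4411,.1609,.024),.032)])
go(.6265,.202,.12)
blob("w2","wrist",(0,150,150),(8,255,255),(320,120),.02,100)
E
```

```text
t: 4.65
tcp_pos: [0.5642, 0.2043, 0.1578]
eef_rot: [1.0, 0.001, -0.001, 0.0]
ft_force: [0.6, -0.6, -1.0]
gripper_width: 0.0619
finger_force: 25.0
t 4.7 tcp [0.564  0.206  0.1578] shift cm [6.2519 0.4184 3.7752] turn [-0.001   0.0012  0.002 ] w 0.061725605957317464 F [-1.7748  0.9678 -1.8006] 24.999786615371704
wrist (320, 120) centre [0.6163 0.2008] radius 0.023583159668039953 rms 0.008372875066306119 pix [283 122] [355 162]
```

View pics/w2.png

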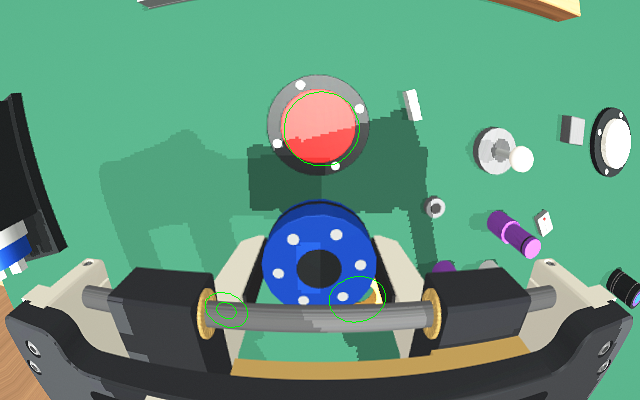

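The red pad is at (318,127), partly shaded, and the flange is held level. I'll loosen the mask.

```bash
python3 - <<'E'
from h import *
look("wrist","w3",[])
blob("w3","wrist",(0,90,150),(8,255,255),(318,127),.02,60)
blob("w2","wrist",(0,90,150),(8,255,255),(318,127),.02,60)
c=np.load("pics/w2_pose.npy",allow_pickle=True).item()
p=status.get_state()["tcp_pos"]
# flange dark centre in hand: top z unknown ~ tcp z + .010
blob("w3","wrist",(0,0,0),(179,255,80),(320,268),p[2]+.009,28)
go(.6265,.202,.12)
E
```

```text
wrist (318, 127) centre [0.6293 0.2053] radius 0.03460142993923038 rms 0.0003219188928126048 pix [282  89] [358 162]
wrist (318, 127) centre [0.6293 0.2053] radius 0.0345443760100429 rms 0.0002864549465277328 pix [281  89] [355 162]
wrist (320, 268) centre [0.5646 0.2062] radius 0.011359551223700606 rms 0.00019081856052424498 pix [297 250] [340 287]
t 4.75 tcp [0.564  0.2041 0.1579] shift cm [6.2513 0.2214 3.7815] turn [0.     0.0013 0.002 ] w 0.06166285734387593 F [-0.7641  0.1767 -1.955 ] 24.99992072582245
```

```bash
python3 -m crank '[{"translation":[2,-0.09,0],"turn":[0,0.001,0.002],"jaw":5.5},{"translation":[3,0,0],"turn":[0,0,0],"jaw":5.5},{"translation":[1.47,0,1],"turn":[0,0,0],"jaw":5.5},{"translation":[0,0,3],"turn":[0,0,0],"jaw":5.5},{"translation":[0,0,4],"turn":[0,0,0],"jaw":5.5},{"translation":[0,0,2.4],"turn":[0,0,0],"jaw":5.5},{"translation":[0,0,0.7],"turn":[0,0,0],"jaw":5.5},{"translation":[0,0,0.3],"turn":[0,0,0],"jaw":5.5},{"translation":[0,0,0],"turn":[0,0,0],"jaw":5.5},{"translation":[0,0,0],"turn":[0,0,0],"jaw":5.5},{"translation":[0,0,0],"turn":[0,0,0],"jaw":5.5}]'; python3 -c "
from h import *
go(.6287,.205,.0392)"
```

```text
t: 6.12
tcp_pos: [0.63, 0.2034, 0.0457]
eef_rot: [1.0, -0.001, 0.001, -0.0]
ft_force: [-0.0, -0.6, -2.2]
gripper_width: 0.0617
finger_force: 25.0
t 6.125 tcp [0.63   0.2034 0.0457] shift cm [-0.1284 -0.1591  0.6448] turn [-0.0003 -0.0024 -0.0021] w 0.06168162554928592 F [-0.0229 -0.5522 -2.2174] 24.999601542949677
```

```bash
python3 -m crank '[{"translation":[-0.13,-0.16,0.2],"turn":[0,-0.002,-0.002],"jaw":5.5},{"translation":[0,0,0.2],"turn":[0,0,0],"jaw":5.5},{"translation":[0,0,0.12],"turn":[0,0,0],"jaw":5.5},{"translation":[0,0,0],"turn":[0,0,0],"jaw":5.5},{"translation":[0,0,0],"turn":[0,0,0],"jaw":5.5}]'; python3 -c "
from h import *
go(.6287,.205,.0392)"
```

```text
t: 6.75
tcp_pos: [0.6281, 0.2048, 0.0394]
eef_rot: [1.0, -0.0, -0.001, 0.0]
ft_force: [0.0, -0.4, -2.0]
gripper_width: 0.0617
finger_force: 25.0
t 6.75 tcp [0.6281 0.2048 0.0394] shift cm [ 0.0588 -0.019   0.02  ] turn [ 0.      0.001  -0.0002] w 0.06173439877511456 F [ 0.0376 -0.3636 -1.9786] 24.99965339899063
```

```bash
python3 -m crank '[{"translation":[0.05,0,0.04],"turn":[0,0,0],"jaw":5.5},{"translation":[0,0,0.04],"turn":[0,0,0],"jaw":5.5},{"translation":[0,0,0],"turn":[0,0,0],"jaw":5.5}]'
```

```text
t: 7.12
tcp_pos: [0.6288, 0.2049, 0.0392]
eef_rot: [1.0, -0.0, -0.0, -0.0]
ft_force: [-3.8, -1.0, 4.9]
gripper_width: 0.0617
finger_force: 25.0
```

```bash
python3 -m crank '[{"translation":[0,0,0],"turn":[0,0,0],"jaw":6.6},{"translation":[0,0,0],"turn":[0,0,0],"jaw":7.5},{"translation":[0,0,0],"turn":[0,0,0],"jaw":9.3},{"translation":[0,0,0],"turn":[0,0,0],"jaw":9.3},{"translation":[0,0,-1],"turn":[0,0,0],"jaw":9.3},{"translation":[0,0,-4],"turn":[0,0,0],"jaw":9.3},{"translation":[0,0,-5],"turn":[0,0,0],"jaw":9.3},{"translation":[-2,0,-2],"turn":[0,0,0],"jaw":9.3},{"translation":[-4,0,0],"turn":[0,0,0],"jaw":9.3},{"translation":[-1,0,0],"turn":[0,0,0],"jaw":9.3},{"translation":[0,0,0],"turn":[0,0,0],"jaw":9.3},{"translation":[0,0,0],"turn":[0,0,0],"jaw":9.3}]'; python3 - <<'E'
from h import *
look("wrist","w4",[((.6288,.205,.048),.031),((.4235,.3126,.026),.026),((.4411,.1609,.024),.032)])
blob("w4","wrist",(0,0,0),(179,255,80),(318,125),.048,18)
blob("w4","wrist",(100,100,90),(130,255,255),(318,125),.048,60,.031)
blob("w4","wrist",(0,90,100),(8,255,255),(318,127),.02,60,.035)
go(.4,.305,.16)
E
```

```text
t: 8.62
tcp_pos: [0.5596, 0.2048, 0.159]
eef_rot: [1.0, -0.0, -0.0, -0.0]
ft_force: [0.8, -1.0, 0.8]
gripper_width: 0.093
finger_force: 0.0Traceback (most recent call last):
  File "<stdin>", line 3, in <module>
  File "h.py", line 37, in blob
    cs=max(cv2.findContours(m,cv2.RETR_EXTERNAL,cv2.CHAIN_APPROX_NONE)[0],key=cv2.contourArea)
ValueError: max() iterable argument is empty
```

View pics/w4.png

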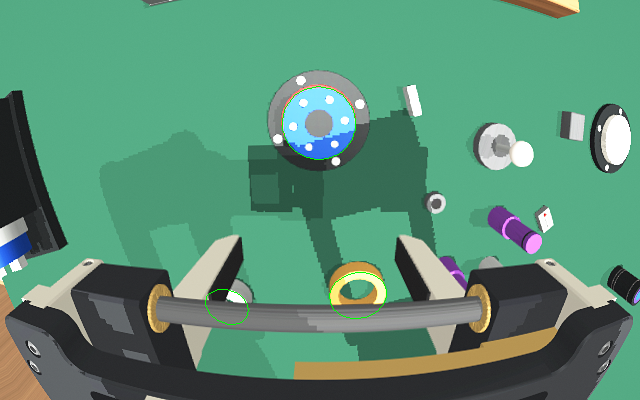

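The flange sits centred on the red pad at (318,123), right on its overlay. Next is the spacer.

```bash
python3 - <<'E'
from h import *
blob("w4","wrist",(85,60,60),(130,255,255),(318,125),.048,60,.031)
E
python3 -m crank '[{"translation":[-2,-1,0],"turn":[0,0,0],"jaw":9.3},{"translation":[-3,-2,0],"turn":[0,0,0],"jaw":9.3},{"translation":[-4,-3,0],"turn":[0,0,0],"jaw":9.3},{"translation":[-4,-3,0],"turn":[0,0,0],"jaw":9.3},{"translation":[-2,-1,0],"turn":[0,0,0],"jaw":9.3},{"translation":[-1,0,0],"turn":[0,0,0],"jaw":9.3},{"translation":[0,0,0],"turn":[0,0,0],"jaw":9.3},{"translation":[0,0,0],"turn":[0,0,0],"jaw":9.3}]'; python3 - <<'E'
from h import *
look("wrist","w5",[((.4235,.3126,.026),.026),((.4235,.3126,.026),.012),((.4411,.1609,.024),.032),((.4411,.1609,.024),.022)])
go(.4235,.3126,.018)
E
```

```text
wrist (318, 125) centre [0.6281 0.2048] radius 0.031 rms 0.0009433205711112859 pix [283  88] [355 158]
t: 9.68
tcp_pos: [0.3998, 0.3042, 0.159]
eef_rot: [1.0, -0.001, -0.0, 0.0]
ft_force: [0.6, -0.8, 0.3]
gripper_width: 0.0926
finger_force: 0.0
t 9.725 tcp [0.3998 0.3042 0.159 ] shift cm [ 2.3802 -0.8401 14.0983] turn [ 0.      0.0006 -0.0016] w 0.09314597070441964 F [0.1956 0.2018 0.6071] 0.0
```

View pics/w5.png

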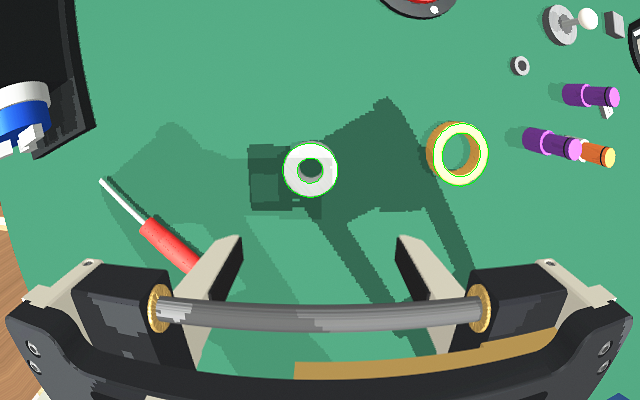

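```bash
python3 - <<'E'
from h import *
blob("w5","wrist",(0,0,120),(179,60,255),(310,168),.026,34)
blob("w5","wrist",(20,60,100),(33,255,255),(458,152),.024,40)
c=np.load("pics/w5_pose.npy",allow_pickle=True).item()
for q in [(101,180),(140,218),(160,216),(205,262)]: print(q,p2w(c,"wrist",*q,.01))
E
```

```text
wrist (310, 168) centre [0.4246 0.312 ] radius 0.025844267451050416 rms 0.0006131432131726135 pix [284 141] [337 196]
wrist (458, 152) centre [0.4395 0.1657] radius 0.0173747780436495 rms 0.0012174951607067134 pix [443 163] [454 174]
(101, 180) [0.4146 0.5646 0.01  ]
(140, 218) [0.3675 0.5133 0.01  ]
(160, 216) [0.3705 0.4843 0.01  ]
(205, 262) [0.3146 0.4355 0.01  ]
```

```bash
python3 -m crank '[{"translation":[1.2,-0.4,2],"turn":[0,0,0],"jaw":9.3},{"translation":[1.25,-0.4,4],"turn":[0,0,0],"jaw":9.3},{"translation":[0,0,4],"turn":[0,0,0],"jaw":9.3},{"translation":[0,0,3],"turn":[0,0,0],"jaw":8},{"translation":[0,0,1.1],"turn":[0,0,0],"jaw":8},{"translation":[0,0,0],"turn":[0,0,0],"jaw":7},{"translation":[0,0,0],"turn":[0,0,0],"jaw":6},{"translation":[0,0,0],"turn":[0,0,0],"jaw":4.6},{"translation":[0,0,0],"turn":[0,0,0],"jaw":4.6},{"translation":[0,0,0],"turn":[0,0,0],"jaw":4.6},{"translation":[0,0,0],"turn":[0,0,0],"jaw":4.6}]' 30; python3 -c "
from h import *
go(.565,.205,.16)"
```

```text
t: 11.1
tcp_pos: [0.4242, 0.3133, 0.0194]
eef_rot: [1.0, -0.0, 0.001, -0.0]
ft_force: [0.5, -3.1, 5.9]
gripper_width: 0.0518
finger_force: 30.0
t 11.1 tcp [0.4242 0.3133 0.0194] shift cm [ 14.0981  10.8135 -14.0552] turn [-0.0008 -0.0012 -0.0001] w 0.05182765493884651 F [ 0.4621 -3.103   5.8695] 30.00189509941265
```

```bash
python3 -m crank '[{"translation":[0,0,-2],"turn":[0,0,0],"jaw":4.6},{"translation":[0,0,-5],"turn":[0,0,0],"jaw":4.6},{"translation":[1,0.5,-5],"turn":[0,0,0],"jaw":4.6},{"translation":[3,1.5,-2],"turn":[0,0,0],"jaw":4.6},{"translation":[4,2,0],"turn":[0,0,0],"jaw":4.6},{"translation":[4,2.2,0],"turn":[0,0,0],"jaw":4.6},{"translation":[4,2.2,0],"turn":[0,0,0],"jaw":4.6},{"translation":[3,1.6,2],"turn":[0,0,0],"jaw":4.6},{"translation":[1.44,0.83,3],"turn":[0,0,0],"jaw":4.6},{"translation":[0,0,2.5],"turn":[0,0,0],"jaw":4.6},{"translation":[0,0,0.8],"turn":[0,0,0],"jaw":4.6},{"translation":[0,0,0],"turn":[0,0,0],"jaw":4.6}]'
python3 -m crank '[{"translation":[0,0,0],"turn":[0,0,0],"jaw":4.6},{"translation":[0,0,0],"turn":[0,0,0],"jaw":4.6}]'; python3 -c "
from h import *
go(.6286,.205,.0676)"
```

```text
t: 12.6
tcp_pos: [0.6268, 0.2046, 0.0741]
eef_rot: [1.0, 0.0, -0.001, 0.0]
ft_force: [0.2, 0.2, -3.3]
gripper_width: 0.0522
finger_force: 30.0
t: 12.85
tcp_pos: [0.6284, 0.2049, 0.0763]
eef_rot: [1.0, 0.0, 0.001, -0.0]
ft_force: [-0.2, 0.0, -4.3]
gripper_width: 0.0518
finger_force: 30.0
t 12.85 tcp [0.6284 0.2049 0.0763] shift cm [ 0.0202 -0.0048  0.8736] turn [-0.0006 -0.0014  0.0001] w 0.05178812206018704 F [-0.1893  0.0156 -4.2638] 29.99929469777271
```

```bash
python3 -m crank '[{"translation":[0.02,0,0.4],"turn":[0,0,0],"jaw":4.6},{"translation":[0,0,0.3],"turn":[0,0,0],"jaw":4.6},{"translation":[0,0,0.1],"turn":[0,0,0],"jaw":4.6},{"translation":[0,0,0.05],"turn":[0,0,0],"jaw":4.6},{"translation":[0,0,0.04],"turn":[0,0,0],"jaw":4.6},{"translation":[0,0,0],"turn":[0,0,0],"jaw":4.6},{"translation":[0,0,0],"turn":[0,0,0],"jaw":4.6}]'
```

```text
t: 13.72
tcp_pos: [0.6279, 0.2046, 0.0674]
eef_rot: [1.0, -0.0, -0.0, -0.0]
ft_force: [-7.2, -1.9, 9.4]
gripper_width: 0.0518
finger_force: 30.0
```

```bash
python3 -m crank '[{"translation":[0,0,0],"turn":[0,0,0],"jaw":5.6},{"translation":[0,0,0],"turn":[0,0,0],"jaw":6.5},{"translation":[0,0,0],"turn":[0,0,0],"jaw":8.5},{"translation":[0,0,0],"turn":[0,0,0],"jaw":8.5},{"translation":[0,0,-1],"turn":[0,0,0],"jaw":8.5},{"translation":[0,0,-4],"turn":[0,0,0],"jaw":8.5},{"translation":[0,0,-4],"turn":[0,0,0],"jaw":8.5},{"translation":[-2,0,-2],"turn":[0,0,0],"jaw":8.5},{"translation":[-4,0,0],"turn":[0,0,0],"jaw":8.5},{"translation":[-1,0,0],"turn":[0,0,0],"jaw":8.5},{"translation":[0,0,0],"turn":[0,0,0],"jaw":8.5},{"translation":[0,0,0],"turn":[0,0,0],"jaw":8.5}]'; python3 - <<'E'
from h import *
look("wrist","w6",[((.6286,.205,.074),.026),((.6286,.205,.074),.012),((.6286,.205,.048),.031)])
im=cv2.imread("pics/w6.png")[60:200,220:420]; cv2.imwrite("pics/w6c.png",cv2.resize(im,None,fx=3,fy=3))
blob("w6","wrist",(0,0,110),(179,50,255),(318,118),.074,40)
go(.42,-.33,.16)
E
```

```text
t: 15.22
tcp_pos: [0.5587, 0.2045, 0.1761]
eef_rot: [1.0, -0.0, -0.0, -0.0]
ft_force: [-0.2, -0.2, 0.1]
gripper_width: 0.0849
finger_force: 0.0
wrist (318, 118) centre [0.6268 0.2046] radius 0.025315825131578484 rms 0.000302872697131822 pix [288  94] [350 156]
t 15.275 tcp [0.5587 0.2044 0.1759] shift cm [-13.841   53.4498   1.5984] turn [-0.      0.0006 -0.0005] w 0.0847257017700606 F [ 0.4295 -1.0699  0.4979] 0.0
```

View pics/w6c.png

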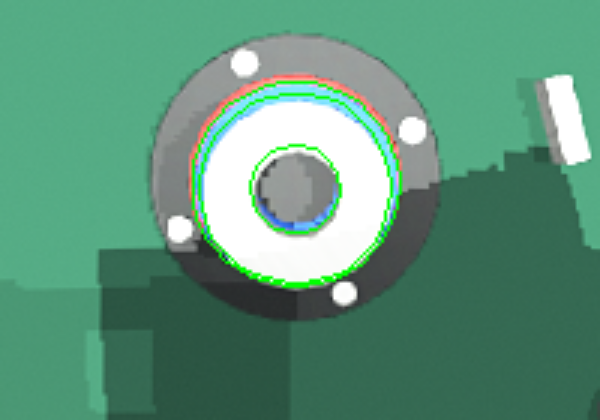

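The spacer sits level on the flange, within about 1 mm of its centre (hole at crop (297,190)). Next is the barrel.

```bash
python3 -m crank '[{"translation":[-1,3,0],"turn":[0,0,0],"jaw":8.5},{"translation":[-1.4,5,0],"turn":[0,0,0],"jaw":8.5},{"translation":[-1.4,5,0],"turn":[0,0,0],"jaw":8.5},{"translation":[-1.5,5,0],"turn":[0,0,0],"jaw":8.5},{"translation":[-1.5,5,0],"turn":[0,0,0],"jaw":8.5},{"translation":[-1.5,5,0],"turn":[0,0,0],"jaw":8.5},{"translation":[-1.5,5,0],"turn":[0,0,0],"jaw":8.5},{"translation":[-1.5,5,0],"turn":[0,0,0],"jaw":8.5},{"translation":[-1.5,5,0],"turn":[0,0,0],"jaw":8.5},{"translation":[-1.5,5,0],"turn":[0,0,0],"jaw":8.5},{"translation":[-1.5,4,0],"turn":[0,0,0],"jaw":8.5},{"translation":[0,1,0],"turn":[0,0,0],"jaw":8.5}]'
python3 -m crank '[{"translation":[0,0,0],"turn":[0,0,0],"jaw":8.5},{"translation":[0,0,0],"turn":[0,0,0],"jaw":8.5}]'; python3 - <<'E'
from h import *
look("wrist","w7",[((.4003,-.3302,.07),.022),((.4003,-.3302,0),.022)])
im=cv2.imread("pics/w7.png")[100:300,200:440]; cv2.imwrite("pics/w7c.png",cv2.resize(im,None,fx=3,fy=3))
go(.4003,-.3302,.045)
E
```

```text
t: 16.77
tcp_pos: [0.3988, -0.3282, 0.1759]
eef_rot: [1.0, -0.002, -0.001, 0.0]
ft_force: [0.2, 0.2, -0.1]
gripper_width: 0.0849
finger_force: 0.0
t: 17.02
tcp_pos: [0.4003, -0.3245, 0.1759]
eef_rot: [1.0, 0.0, -0.001, -0.0]
ft_force: [1.3, -0.5, -0.1]
gripper_width: 0.0851
finger_force: 0.0
t 17.075 tcp [ 0.4003 -0.3244  0.1759] shift cm [ 0.0122  0.5874 13.0891] turn [-0.0005  0.0011  0.0012] w 0.08489338231380888 F [ 1.1313 -0.1768 -0.7158] 0.0
```

View pics/w7c.png

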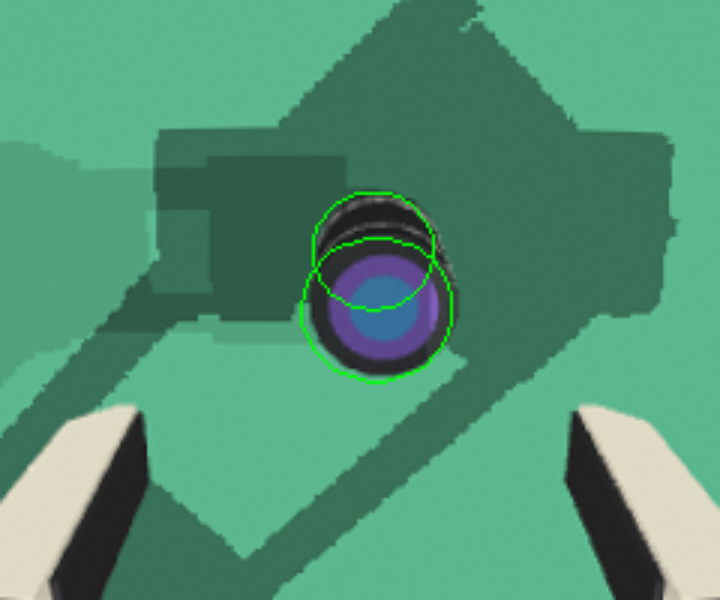

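```bash
python3 - <<'E'
from h import *
c=np.load("pics/w7_pose.npy",allow_pickle=True).item()
print(p2w(c,"wrist",327.8,202.4,.07), p2w(c,"wrist",328,202,.07))
blob("w7","wrist",(95,60,50),(150,255,255),(328,202),.07,22)
go(.4003,-.332,.045)
E
```

```text
[ 0.401  -0.3324  0.07  ] [ 0.4014 -0.3326  0.07  ]
wrist (328, 202) centre [ 0.4011 -0.3321] radius 0.015973908713305236 rms 0.0002944568282259415 pix [309 185] [346 219]
t 17.075 tcp [ 0.4003 -0.3244  0.1759] shift cm [ 0.012   0.7674 13.0891] turn [-0.0005  0.0011  0.0012] w 0.08489338231380888 F [ 1.1313 -0.1768 -0.7158] 0.0
```

```bash
python3 -m crank '[{"translation":[0.08,0.78,2],"turn":[0,0,0],"jaw":8.5},{"translation":[0,0,3],"turn":[0,0,0],"jaw":8.5},{"translation":[0,0,4],"turn":[0,0,0],"jaw":8.5},{"translation":[0,0,3],"turn":[0,0,0],"jaw":8.5},{"translation":[0,0,1.1],"turn":[0,0,0],"jaw":8},{"translation":[0,0,0],"turn":[0,0,0],"jaw":7},{"translation":[0,0,0],"turn":[0,0,0],"jaw":6},{"translation":[0,0,0],"turn":[0,0,0],"jaw":5},{"translation":[0,0,0],"turn":[0,0,0],"jaw":3.8},{"translation":[0,0,0],"turn":[0,0,0],"jaw":3.8},{"translation":[0,0,0],"turn":[0,0,0],"jaw":3.8}]' 20; python3 -c "
from h import *
go(.6276,.2048,.1205)"
```

```text
t: 18.45
tcp_pos: [0.4009, -0.3336, 0.0458]
eef_rot: [1.0, -0.0, -0.0, 0.0]
ft_force: [-0.7, 1.8, 6.7]
gripper_width: 0.0438
finger_force: 20.0
t 18.45 tcp [ 0.4009 -0.3336  0.0458] shift cm [ 22.6607 -53.8399  -7.5062] turn [ 0.0007  0.0001 -0.0002] w 0.043797311418653125 F [-0.6798  1.8172  6.6716] 20.00140070915222
```

```bash
python3 -m crank '[{"translation":[0,0,-2],"turn":[0,0,0],"jaw":3.8},{"translation":[0,0,-4],"turn":[0,0,0],"jaw":3.8},{"translation":[0,0,-4],"turn":[0,0,0],"jaw":3.8},{"translation":[0.5,-1,-4],"turn":[0,0,0],"jaw":3.8},{"translation":[1,-3,0],"turn":[0,0,0],"jaw":3.8},{"translation":[2,-5,0],"turn":[0,0,0],"jaw":3.8},{"translation":[2.2,-5,0],"turn":[0,0,0],"jaw":3.8},{"translation":[2.2,-5,0],"turn":[0,0,0],"jaw":3.8},{"translation":[2.2,-5,0],"turn":[0,0,0],"jaw":3.8},{"translation":[2.2,-5,0],"turn":[0,0,0],"jaw":3.8},{"translation":[2.2,-5,0],"turn":[0,0,0],"jaw":3.8},{"translation":[2.2,-5,0],"turn":[0,0,0],"jaw":3.8}]'
python3 -m crank '[{"translation":[2,-5,0],"turn":[0,0,0],"jaw":3.8},{"translation":[2,-4,0],"turn":[0,0,0],"jaw":3.8},{"translation":[1,-3,0],"turn":[0,0,0],"jaw":3.8},{"translation":[0.7,-2,0],"turn":[0,0,0],"jaw":3.8},{"translation":[0.26,-0.84,2],"turn":[0,0,0],"jaw":3.8},{"translation":[0,0,2],"turn":[0,0,0],"jaw":3.8},{"translation":[0,0,1],"turn":[0,0,0],"jaw":3.8},{"translation":[0,0,0],"turn":[0,0,0],"jaw":3.8},{"translation":[0,0,0],"turn":[0,0,0],"jaw":3.8},{"translation":[0,0,0],"turn":[0,0,0],"jaw":3.8}]'; python3 -c "
from h import *
go(.6276,.2048,.1198)"
```

```text
t: 19.95
tcp_pos: [0.5678, 0.0584, 0.1844]
eef_rot: [1.0, -0.0, -0.001, 0.0]
ft_force: [1.0, -0.6, -1.1]
gripper_width: 0.0434
finger_force: 20.0
t: 21.2
tcp_pos: [0.6279, 0.205, 0.136]
eef_rot: [1.0, -0.0, 0.0, -0.0]
ft_force: [0.2, 0.8, -1.8]
gripper_width: 0.0437
finger_force: 20.0
t 21.2 tcp [0.6279 0.205  0.136 ] shift cm [-0.0307  0.0201  1.6207] turn [-0.0004 -0.0008 -0.0006] w 0.04369629681834288 F [ 0.1956  0.8211 -1.8328] 19.99937653541565
```

```bash
python3 -m crank '[{"translation":[-0.05,0.02,0.6],"turn":[0,0,0],"jaw":3.8},{"translation":[0,0,0.5],"turn":[0,0,0],"jaw":3.8},{"translation":[0,0,0.3],"turn":[0,0,0],"jaw":3.8},{"translation":[0,0,0.1],"turn":[0,0,0],"jaw":3.8},{"translation":[0,0,0.06],"turn":[0,0,0],"jaw":3.8},{"translation":[0,0,0.04],"turn":[0,0,0],"jaw":3.8},{"translation":[0,0,0],"turn":[0,0,0],"jaw":3.8},{"translation":[0,0,0],"turn":[0,0,0],"jaw":3.8}]'
```

```text
t: 22.2
tcp_pos: [0.6269, 0.205, 0.1199]
eef_rot: [1.0, -0.0, -0.0, -0.0]
ft_force: [-3.4, -1.2, 5.2]
gripper_width: 0.0436
finger_force: 20.0
```

Contact. I'll release, rise well clear, back off and check.

```bash
python3 -m crank '[{"translation":[0,0,0],"turn":[0,0,0],"jaw":4.8},{"translation":[0,0,0],"turn":[0,0,0],"jaw":5.8},{"translation":[0,0,0],"turn":[0,0,0],"jaw":7.5},{"translation":[0,0,0],"turn":[0,0,0],"jaw":8.5},{"translation":[0,0,-1],"turn":[0,0,0],"jaw":9.3},{"translation":[0,0,-3],"turn":[0,0,0],"jaw":9.3},{"translation":[0,0,-3],"turn":[0,0,0],"jaw":9.3},{"translation":[-3,0,-1],"turn":[0,0,0],"jaw":9.3},{"translation":[-4,0,0],"turn":[0,0,0],"jaw":9.3},{"translation":[-2,0,0],"turn":[0,0,0],"jaw":9.3},{"translation":[0,0,0],"turn":[0,0,0],"jaw":9.3},{"translation":[0,0,0],"turn":[0,0,0],"jaw":9.3}]'; python3 - <<'E'
from h import *
look("wrist","w8",[((.6274,.2048,.144),.022),((.6274,.2048,.074),.026),((.628,.205,.048),.031)])
im=cv2.imread("pics/w8.png")[20:200,210:430]; a=cv2.resize(im,(440,360))
look("scene","s8",[((.6274,.2048,.144),.022),((.6274,.2048,.074),.026),((.628,.205,.048),.031)])
im=cv2.imread("pics/s8_raw.png")[200:320,340:460]; b=cv2.resize(im,(360,360)); cv2.imwrite("pics/w8c.png",np.hstack([a,b]))
go(.4195,.161,.19)
E
```

```text
t: 23.7
tcp_pos: [0.5376, 0.205, 0.1996]
eef_rot: [1.0, -0.0, 0.0, -0.0]
ft_force: [-0.0, -0.7, -0.7]
gripper_width: 0.0931
finger_force: 0.0
t 23.8 tcp [0.5376 0.2048 0.1991] shift cm [-11.8097   4.3903   0.9167] turn [-0.0001  0.0004 -0.0005] w 0.09313704025976571 F [-0.225   0.1257  0.3307] 0.0
```

View pics/w8c.png

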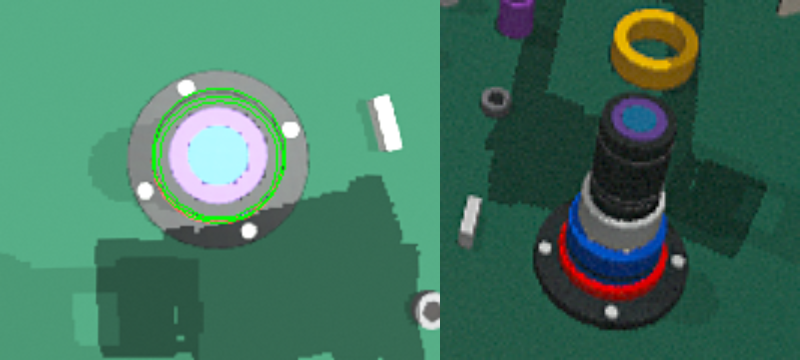

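The stack is centred and upright in both views. Next is the brass ring.

```bash
python3 -m crank '[{"translation":[-3,1,0],"turn":[0,0,0],"jaw":9.3},{"translation":[-4,1.5,1],"turn":[0,0,0],"jaw":9.3},{"translation":[-3,1.5,2],"turn":[0,0,0],"jaw":9.3},{"translation":[-1.5,0.4,1],"turn":[0,0,0],"jaw":9.3},{"translation":[0,0,0],"turn":[0,0,0],"jaw":9.3},{"translation":[0,0,0],"turn":[0,0,0],"jaw":9.3},{"translation":[0,0,0],"turn":[0,0,0],"jaw":9.3}]'; python3 - <<'E'
from h import *
look("wrist","w9",[((.4411,.1609,.024),.032),((.4411,.1609,.024),.022),((.455,-.011,.08),.011)])
im=cv2.imread("pics/w9.png")[80:280,200:600]; cv2.imwrite("pics/w9c.png",cv2.resize(im,None,fx=2,fy=2))
for lo in (60,140,200): blob("w9","wrist",(18,60,lo),(33,255,255),(320,180),.024,50)
go(.4411,.1609,.018)
E
```

```text
t: 24.68
tcp_pos: [0.4229, 0.1612, 0.1598]
eef_rot: [1.0, -0.0, 0.0, -0.0]
ft_force: [-0.2, 0.5, 0.0]
gripper_width: 0.0929
finger_force: 0.0
wrist (320, 180) centre [0.4431 0.1612] radius 0.0317425307500115 rms 0.000559403641527393 pix [286 139] [352 206]
wrist (320, 180) centre [0.4431 0.1611] radius 0.03156507128423738 rms 0.0005359130248876918 pix [286 139] [352 205]
wrist (320, 180) centre [0.4429 0.1611] radius 0.031193516403633277 rms 0.00045258835632196854 pix [286 140] [351 205]
t 24.725 tcp [0.4227 0.1612 0.1596] shift cm [ 1.8406  0.0316 14.1628] turn [-0.0002  0.0001 -0.0002] w 0.0930436036237714 F [-0.4658  0.0989  0.3541] 0.0
```

View pics/w9c.png

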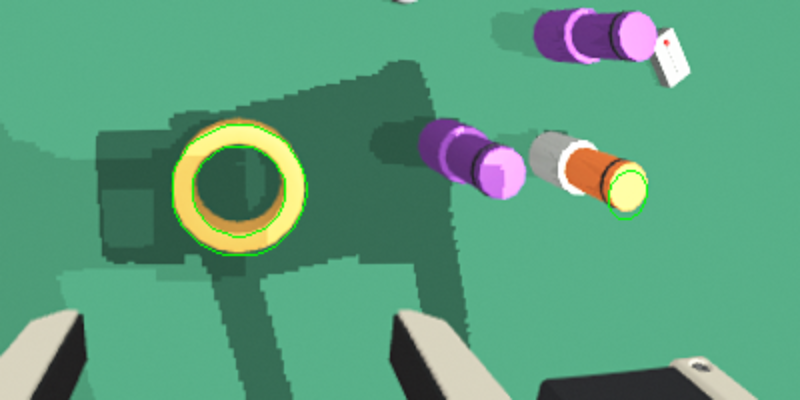

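```bash
python3 -m crank '[{"translation":[1,0.02,2],"turn":[0,0,0],"jaw":9.3},{"translation":[0.97,0,4],"turn":[0,0,0],"jaw":9.3},{"translation":[0,0,4],"turn":[0,0,0],"jaw":9.3},{"translation":[0,0,3],"turn":[0,0,0],"jaw":9.3},{"translation":[0,0,1.1],"turn":[0,0,0],"jaw":9},{"translation":[0,0,0],"turn":[0,0,0],"jaw":9},{"translation":[0,0,0],"turn":[0,0,0],"jaw":8},{"translation":[0,0,0],"turn":[0,0,0],"jaw":7},{"translation":[0,0,0],"turn":[0,0,0],"jaw":5.8},{"translation":[0,0,0],"turn":[0,0,0],"jaw":5.8},{"translation":[0,0,0],"turn":[0,0,0],"jaw":5.8},{"translation":[0,0,0],"turn":[0,0,0],"jaw":5.8}]' 30; python3 -c "
from h import *
go(.565,-.21,.16)"
```

```text
t: 26.22
tcp_pos: [0.4419, 0.1609, 0.0187]
eef_rot: [1.0, -0.0, 0.0, -0.0]
ft_force: [-1.0, 0.1, 6.7]
gripper_width: 0.0622
finger_force: 30.0
t 26.225 tcp [0.4419 0.1609 0.0187] shift cm [ 12.323   37.0854 -14.1404] turn [-0.0003 -0.0001 -0.0002] w 0.062189082976760963 F [-1.0358  0.1468  6.7433] 29.999461770057678
```

The width reads 62.2 mm where 64 was expected. I'll lift slightly and look.

```bash
python3 -m crank '[{"translation":[0,0,-0.5],"turn":[0,0,0],"jaw":5.8},{"translation":[0,0,-1.5],"turn":[0,0,0],"jaw":5.8},{"translation":[0,0,-1],"turn":[0,0,0],"jaw":5.8},{"translation":[0,0,0],"turn":[0,0,0],"jaw":5.8},{"translation":[0,0,0],"turn":[0,0,0],"jaw":5.8}]'; python3 - <<'E'
from h import *
p=status.get_state()["tcp_pos"]; z=p[2]+.0053
look("wrist","w10",[((p[0],p[1],z),.032),((p[0],p[1],z),.022)])
im=cv2.imread("pics/w10.png")[180:340,200:440]; cv2.imwrite("pics/w10c.png",cv2.resize(im,None,fx=3,fy=3))
E
```

```text
t: 26.85
tcp_pos: [0.4412, 0.1607, 0.0479]
eef_rot: [1.0, -0.0, -0.0, -0.0]
ft_force: [-0.1, -0.4, -3.6]
gripper_width: 0.0624
finger_force: 30.0
```

View pics/w10c.png

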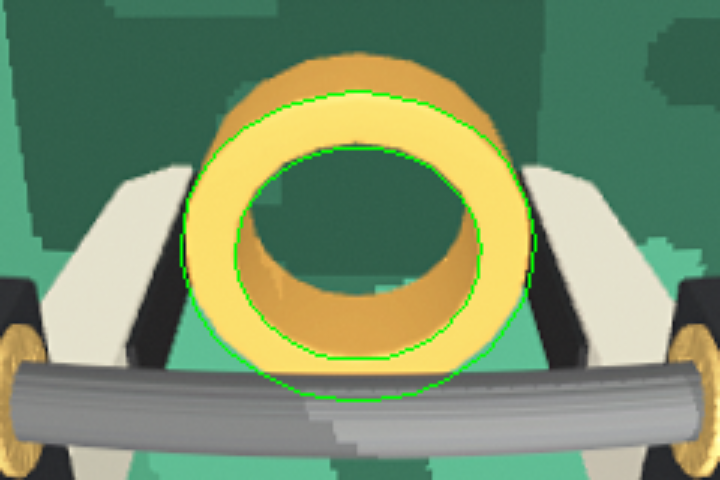

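The ring is centred between the pads and level; its mesh is faceted, which explains the width. On to the white pad.

```bash
python3 -m crank '[{"translation":[0,0,-3],"turn":[0,0,0],"jaw":5.8},{"translation":[0,0,-5],"turn":[0,0,0],"jaw":5.8},{"translation":[0.5,1,-3.5],"turn":[0,0,0],"jaw":5.8},{"translation":[1,3,0],"turn":[0,0,0],"jaw":5.8},{"translation":[1.5,5,0],"turn":[0,0,0],"jaw":5.8},{"translation":[1.5,5,0],"turn":[0,0,0],"jaw":5.8},{"translation":[1.5,5,0],"turn":[0,0,0],"jaw":5.8},{"translation":[1.5,5,0],"turn":[0,0,0],"jaw":5.8},{"translation":[1.5,5,0],"turn":[0,0,0],"jaw":5.8},{"translation":[1.5,4,0],"turn":[0,0,0],"jaw":5.8},{"translation":[1,3,0],"turn":[0,0,0],"jaw":5.8},{"translation":[0.5,1,0],"turn":[0,0,0],"jaw":5.8}]'
python3 -m crank '[{"translation":[0,0,0],"turn":[0,0,0],"jaw":5.8},{"translation":[0,0,0],"turn":[0,0,0],"jaw":5.8}]'; python3 - <<'E'
from h import *
look("wrist","w11",[((.638,-.21,.02),.035)])
blob("w11","wrist",(0,0,200),(179,40,255),(320,125),.02,38)
im=cv2.imread("pics/w11.png")[60:220,200:440]; cv2.imwrite("pics/w11c.png",cv2.resize(im,None,fx=3,fy=3))
go(.638,-.21,.0387)
E
```

```text
t: 28.4
tcp_pos: [0.5611, -0.2109, 0.1618]
eef_rot: [1.0, -0.001, -0.001, -0.0]
ft_force: [-0.1, 0.7, -3.6]
gripper_width: 0.0623
finger_force: 30.0
t: 28.65
tcp_pos: [0.561, -0.2081, 0.1625]
eef_rot: [1.0, 0.0, -0.001, -0.0]
ft_force: [-0.5, 0.1, -3.4]
gripper_width: 0.062
finger_force: 30.0
wrist (320, 125) centre [ 0.6332 -0.2096] radius 0.030567637326436123 rms 0.0018571225287061207 pix [284  87] [357 148]
t 28.7 tcp [ 0.5611 -0.208   0.1627] shift cm [ 7.7043  0.211  12.3846] turn [-0.0005  0.0015  0.0009] w 0.06223066673829703 F [-0.2112 -0.7492 -3.0861] 29.996939599514008
```

View pics/w11c.png

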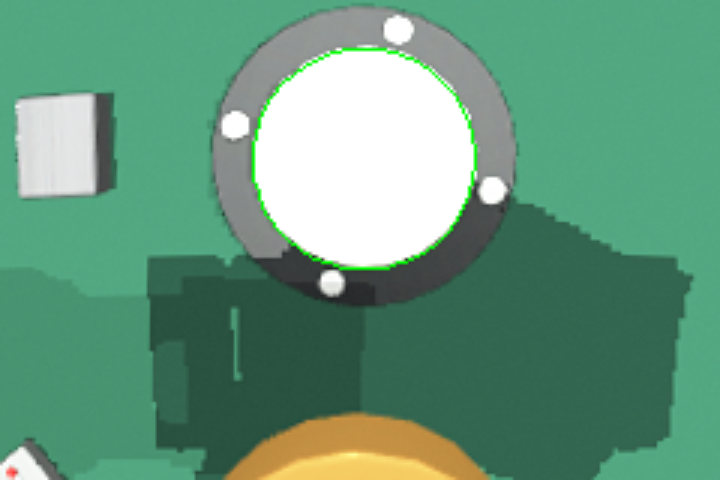

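```bash
python3 -m crank '[{"translation":[2,0.2,0],"turn":[0,0.001,0.001],"jaw":5.8},{"translation":[3,0,0],"turn":[0,0,0],"jaw":5.8},{"translation":[2,0,1],"turn":[0,0,0],"jaw":5.8},{"translation":[0.67,0,3],"turn":[0,0,0],"jaw":5.8},{"translation":[0,0,4],"turn":[0,0,0],"jaw":5.8},{"translation":[0,0,2.5],"turn":[0,0,0],"jaw":5.8},{"translation":[0,0,0.8],"turn":[0,0,0],"jaw":5.8},{"translation":[0,0,0],"turn":[0,0,0],"jaw":5.8},{"translation":[0,0,0],"turn":[0,0,0],"jaw":5.8},{"translation":[0,0,0],"turn":[0,0,0],"jaw":5.8},{"translation":[0,0,0],"turn":[0,0,0],"jaw":5.8}]';python3 -c "
from h import *
go(.6378,-.21,.0387)"
```

```text
t: 30.08
tcp_pos: [0.6386, -0.2116, 0.0508]
eef_rot: [1.0, -0.001, 0.001, 0.0]
ft_force: [0.3, -0.2, -3.9]
gripper_width: 0.0621
finger_force: 30.0
t 30.075 tcp [ 0.6386 -0.2116  0.0508] shift cm [-0.0782 -0.1601  1.2084] turn [ 0.0005 -0.0013 -0.0013] w 0.06206412761782538 F [ 0.3089 -0.2448 -3.9433] 29.99679833650589
```

```bash
python3 -m crank '[{"translation":[-0.05,-0.15,0.5],"turn":[0,-0.001,-0.001],"jaw":5.8},{"translation":[0,0,0.4],"turn":[0,0,0],"jaw":5.8},{"translation":[0,0,0.15],"turn":[0,0,0],"jaw":5.8},{"translation":[0,0,0.08],"turn":[0,0,0],"jaw":5.8},{"translation":[0,0,0.04],"turn":[0,0,0],"jaw":5.8},{"translation":[0,0,0.04],"turn":[0,0,0],"jaw":5.8},{"translation":[0,0,0],"turn":[0,0,0],"jaw":5.8},{"translation":[0,0,0],"turn":[0,0,0],"jaw":5.8}]'
```

```text
t: 31.08
tcp_pos: [0.6379, -0.21, 0.0388]
eef_rot: [1.0, -0.0, -0.0, 0.0]
ft_force: [-4.9, 1.1, 6.6]
gripper_width: 0.0623
finger_force: 30.0
```

```bash
python3 -m crank '[{"translation":[0,0,0],"turn":[0,0,0],"jaw":6.7},{"translation":[0,0,0],"turn":[0,0,0],"jaw":7.5},{"translation":[0,0,0],"turn":[0,0,0],"jaw":9.3},{"translation":[0,0,0],"turn":[0,0,0],"jaw":9.3},{"translation":[0,0,-1],"turn":[0,0,0],"jaw":9.3},{"translation":[0,0,-4],"turn":[0,0,0],"jaw":9.3},{"translation":[0,0,-4],"turn":[0,0,0],"jaw":9.3},{"translation":[-2,0,-4],"turn":[0,0,0],"jaw":9.3},{"translation":[-4,0,0],"turn":[0,0,0],"jaw":9.3},{"translation":[-1,0,0],"turn":[0,0,0],"jaw":9.3},{"translation":[0,0,0],"turn":[0,0,0],"jaw":9.3},{"translation":[0,0,0],"turn":[0,0,0],"jaw":9.3}]'; python3 - <<'E'
from h import *
look("wrist","w12",[((.638,-.21,.044),.032),((.638,-.21,.044),.022)])
blob("w12","wrist",(15,60,100),(35,255,255),(320,125),.044,55)
go(.44,-.012,.18)
E
python3 -m crank '[{"translation":[-2,-3,0],"turn":[0,0,0],"jaw":7},{"translation":[-2.5,-4,0],"turn":[0,0,0],"jaw":5},{"translation":[-3,-5,0],"turn":[0,0,0],"jaw":4.5},{"translation":[-2.5,-4,0],"turn":[0,0,0],"jaw":4.5},{"translation":[-2,-3,0],"turn":[0,0,0],"jaw":4.5},{"translation":[-1,-0.8,0],"turn":[0,0,0],"jaw":4.5},{"translation":[0,0,0],"turn":[0,0,0],"jaw":4.5},{"translation":[0,0,0],"turn":[0,0,0],"jaw":4.5},{"translation":[0,0,0],"turn":[0,0,0],"jaw":4.5}]'; python3 - <<'E'
from h import *
look("wrist","w13",[((.455,-.011,.08),.011),((.455,-.011,0),.014)])
a=cv2.imread("pics/w12.png")[60:220,220:420];b=cv2.imread("pics/w13.png")[100:300,220:420]
cv2.imwrite("pics/w13c.png",np.hstack([cv2.resize(a,(400,320)),cv2.resize(b,(400,400))[40:360]]))
blob("w13","wrist",(5,60,120),(35,255,255),(322,195),.08,16)
go(.455,-.011,.06)
E
```

```text
t: 32.58
tcp_pos: [0.5684, -0.2098, 0.1677]
eef_rot: [1.0, -0.0, -0.0, -0.0]
ft_force: [-0.1, 0.6, 0.5]
gripper_width: 0.0928
finger_force: 0.0
wrist (320, 125) centre [ 0.6325 -0.2101] radius 0.02739923457992055 rms 0.002704067766673506 pix [283  96] [354 157]
t 32.625 tcp [ 0.5684 -0.2098  0.1676] shift cm [-12.8371 -19.7783  -1.2231] turn [-0.0001  0.0009  0.0001] w 0.09287948914576091 F [ 0.7262 -0.3349  0.2683] 0.0
t: 33.75
tcp_pos: [0.4382, -0.0126, 0.1679]
eef_rot: [1.0, -0.001, -0.001, 0.0]
ft_force: [0.4, -0.3, -0.1]
gripper_width: 0.0447
finger_force: 0.0
wrist (322, 195) centre [ 0.456  -0.0128] radius 0.00837321403638396 rms 0.001012861998117181 pix [307 179] [330 198]
t 33.8 tcp [ 0.4381 -0.0125  0.1679] shift cm [ 1.6996 -0.1555 10.7844] turn [ 0.0001  0.0012 -0.0013] w 0.044904635424562314 F [ 0.2458  0.5731 -0.8541] 0.0
```

View pics/w13c.png

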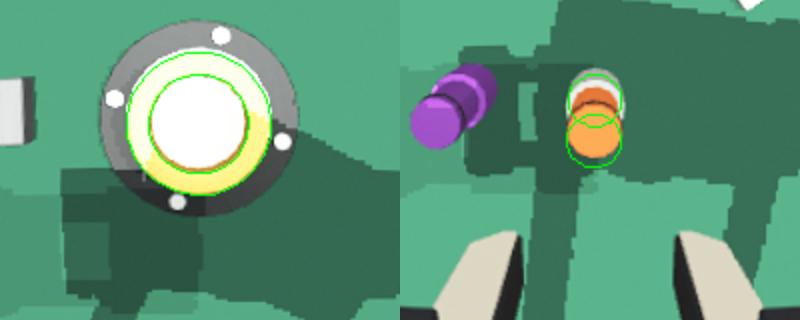

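The ring is centred on the pad. The plug handle top is at wrist pixel (317,185), so I'll compute its position.

```bash
python3 - <<'E'
from h import *
c=np.load("pics/w13_pose.npy",allow_pickle=True).item()
print(p2w(c,"wrist",317,185,.08), p2w(c,"wrist",317,170.5,.036))
w=p2w(c,"wrist",317,185,.08); go(w[0],w[1],.062)
E
```

```text
[ 0.4593 -0.0113  0.08  ] [ 0.4619 -0.0111  0.036 ]
t 33.8 tcp [ 0.4381 -0.0125  0.1679] shift cm [ 2.1257 -0.1272 10.5839] turn [ 0.0001  0.0012 -0.0013] w 0.044904635424562314 F [ 0.2458  0.5731 -0.8541] 0.0
```

```bash
python3 -m crank '[{"translation":[1,-0.1,0],"turn":[0,0,0],"jaw":4.5},{"translation":[1.1,-0.03,2],"turn":[0,0,0],"jaw":4.5},{"translation":[0,0,4],"turn":[0,0,0],"jaw":4.5},{"translation":[0,0,3],"turn":[0,0,0],"jaw":4.5},{"translation":[0,0,1.5],"turn":[0,0,0],"jaw":4.5},{"translation":[0,0,0.4],"turn":[0,0,0],"jaw":4.5},{"translation":[0,0,0],"turn":[0,0,0],"jaw":3.5},{"translation":[0,0,0],"turn":[0,0,0],"jaw":2.7},{"translation":[0,0,0],"turn":[0,0,0],"jaw":1.6},{"translation":[0,0,0],"turn":[0,0,0],"jaw":1.6},{"translation":[0,0,0],"turn":[0,0,0],"jaw":1.6},{"translation":[0,0,0],"turn":[0,0,0],"jaw":1.6}]' 25; python3 -c "
from h import *
go(.638,-.21,.15)"
```

```text
t: 35.3
tcp_pos: [0.4594, -0.0106, 0.0598]
eef_rot: [1.0, -0.0, 0.0, 0.0]
ft_force: [0.0, 0.3, 6.0]
gripper_width: 0.0217
finger_force: 25.0
t 35.3 tcp [ 0.4594 -0.0106  0.0598] shift cm [17.8683 19.9365 -9.0016] turn [ 0.0002 -0.0007 -0.0003] w 0.021720826638534075 F [0.0422 0.3011 5.999 ] 24.991262555122375
```

```bash
python3 -m crank '[{"translation":[0,0,-2],"turn":[0,0,0],"jaw":1.6},{"translation":[0,0,-4],"turn":[0,0,0],"jaw":1.6},{"translation":[0,0,-4],"turn":[0,0,0],"jaw":1.6},{"translation":[1,1,-3],"turn":[0,0,0],"jaw":1.6},{"translation":[3,3,0],"turn":[0,0,0],"jaw":1.6},{"translation":[4,4,0],"turn":[0,0,0],"jaw":1.6},{"translation":[4,4.5,0],"turn":[0,0,0],"jaw":1.6},{"translation":[3,4,0],"turn":[0,0,0],"jaw":1.6},{"translation":[2,2.5,0],"turn":[0,0,0],"jaw":1.6},{"translation":[0.87,0.94,2],"turn":[0,0,0],"jaw":1.6},{"translation":[0,0,2],"turn":[0,0,0],"jaw":1.6},{"translation":[0,0,0],"turn":[0,0,0],"jaw":1.6}]'
python3 -m crank '[{"translation":[0,0,0],"turn":[0,0,0],"jaw":1.6},{"translation":[0,0,0],"turn":[0,0,0],"jaw":1.6}]'; python3 - <<'E'
from h import *
look("wrist","w14",[((.638,-.21,.044),.032),((.638,-.21,.044),.022)])
im=cv2.imread("pics/w14.png")[120:320,220:420]; cv2.imwrite("pics/w14c.png",cv2.resize(im,None,fx=3,fy=3))
go(.638,-.21,.0798)
E
```

```text
t: 36.8
tcp_pos: [0.635, -0.2086, 0.145]
eef_rot: [1.0, 0.0, -0.003, -0.001]
ft_force: [-0.8, 0.8, -1.8]
gripper_width: 0.0215
finger_force: 25.0
t: 37.05
tcp_pos: [0.6378, -0.2097, 0.1502]
eef_rot: [1.0, 0.0, 0.0, 0.0]
ft_force: [-0.4, 0.1, -0.9]
gripper_width: 0.0218
finger_force: 25.0
t 37.1 tcp [ 0.6379 -0.2098  0.1502] shift cm [0.0043 0.0158 7.0393] turn [ 0.0008 -0.0009  0.0002] w 0.021474862611321578 F [ 0.2178  0.0859 -0.9342] 24.982303977012634
```

View pics/w14c.png

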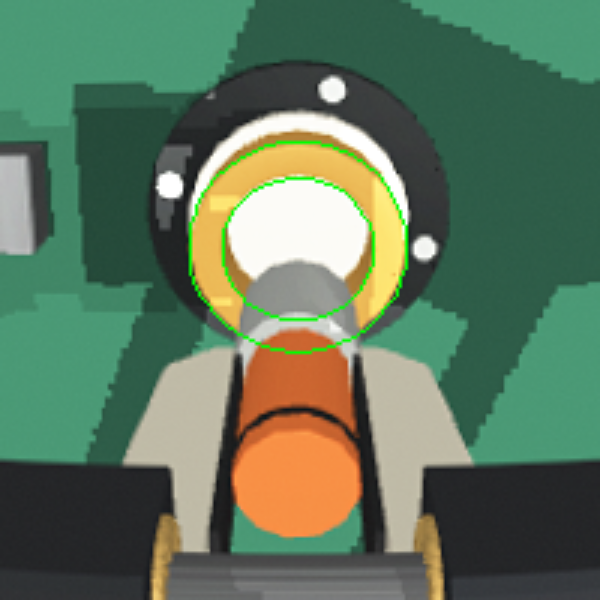

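The ring matches its overlay and the plug hangs straight above the bore. Lowering to just above the pad.

```bash
python3 -m crank '[{"translation":[0,0,1],"turn":[0,0,0],"jaw":1.6},{"translation":[0,0,1.5],"turn":[0,0,0],"jaw":1.6},{"translation":[0,0,1.5],"turn":[0,0,0],"jaw":1.6},{"translation":[0,0,1.5],"turn":[0,0,0],"jaw":1.6},{"translation":[0,0,0.8],"turn":[0,0,0],"jaw":1.6},{"translation":[0,0,0.4],"turn":[0,0,0],"jaw":1.6},{"translation":[0,0,0.15],"turn":[0,0,0],"jaw":1.6},{"translation":[0,0,0],"turn":[0,0,0],"jaw":1.6},{"translation":[0,0,0],"turn":[0,0,0],"jaw":1.6}]'
```

```text
t: 38.22
tcp_pos: [0.6377, -0.2101, 0.0809]
eef_rot: [1.0, -0.0, -0.0, 0.0]
ft_force: [0.9, 1.1, -1.0]
gripper_width: 0.0216
finger_force: 25.0
```

```bash
python3 -m crank '[{"translation":[0,0,0.06],"turn":[0,0,0],"jaw":1.6},{"translation":[0,0,0.05],"turn":[0,0,0],"jaw":1.6},{"translation":[0,0,0.04],"turn":[0,0,0],"jaw":1.6},{"translation":[0,0,0],"turn":[0,0,0],"jaw":1.6}]'
```

```text
t: 38.72
tcp_pos: [0.6377, -0.2101, 0.0799]
eef_rot: [1.0, -0.0, 0.0, 0.0]
ft_force: [-2.9, 0.4, 6.1]
gripper_width: 0.0212
finger_force: 25.0
```

```bash
python3 -m crank '[{"translation":[0,0,0],"turn":[0,0,0],"jaw":2.6},{"translation":[0,0,0],"turn":[0,0,0],"jaw":3.5},{"translation":[0,0,0],"turn":[0,0,0],"jaw":5},{"translation":[0,0,0],"turn":[0,0,0],"jaw":5},{"translation":[0,0,-1],"turn":[0,0,0],"jaw":5},{"translation":[0,0,-4],"turn":[0,0,0],"jaw":5},{"translation":[0,0,-5],"turn":[0,0,0],"jaw":5},{"translation":[-2,0,-2],"turn":[0,0,0],"jaw":5},{"translation":[-5,0,0],"turn":[0,0,0],"jaw":5},{"translation":[-5,0,0],"turn":[0,0,0],"jaw":5},{"translation":[-2,0,0],"turn":[0,0,0],"jaw":5},{"translation":[0,0,0],"turn":[0,0,0],"jaw":5}]'; python3 - <<'E'
from h import *
look("wrist","w15",[]); look("scene","s15",[])
a=cv2.imread("pics/w15.png")[20:180,220:420];b=cv2.imread("pics/s15.png")[130:330,180:460]
cv2.imwrite("pics/w15c.png",np.hstack([cv2.resize(a,(350,400)),cv2.resize(b,(448,400))]))
E
```

```text
t: 40.22
tcp_pos: [0.4968, -0.2102, 0.2]
eef_rot: [1.0, -0.001, 0.0, 0.0]
ft_force: [0.3, -1.0, 0.0]
gripper_width: 0.0499
finger_force: 0.0
```

View pics/w15c.png

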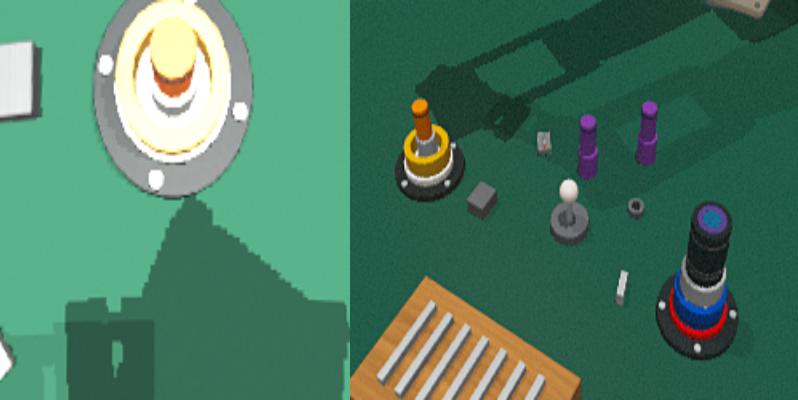

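The plug stands upright in the ring on the white pad, the stack is intact, and the sphere hasn't moved. Handing in.

```bash
python3 -c "
from station import manip
print(manip.sign_off())"
```

```text
the job is handed in; nothing more can be done
None
```

The job is handed in at about 40 s: the flange, spacer and barrel (lens up) are stacked on the red pad, each within about 1.5 mm of centre by camera. The brass ring is centred on the white pad with the orange plug standing in its bore, and the sphere was left untouched.

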